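Swap the lacquered frames onto their own mats

ROBOT

A 7-joint arm with a two-finger parallel gripper is mounted at the origin on the work surface. World frame = base frame: x ahead of the robot, y to its left, z up, the work surface at z = 0. Lengths are in m, angles in rad, forces in N, time in s.
With the tool pointing down it reaches from about 0.425 to 0.875 m from the base axis. Payload 8.4 kg.
Tool frame: the origin (TCP) lies midway between the tips of the shut fingers; the grasp point (between the pads) lies r.hold_point_z behind it (r.hold_point_z is the distance from the TCP to the grasp point, in m); x points along the fingers, z is the direction in which the jaws open and shut, and the axes are right-handed (so a half turn about x gives the same grasp; the last joint's range is limited). The gripper opens to 87 mm and grips with 3 to 60 N. Pads are 19 mm wide; open, the fingers measure 117 mm over their backs; the gripper's body (75 mm by 190 mm) begins 51 mm behind the grasp point.
Start: joints at [-1.25, 0.333, 0.04, 1.465, -0.013, 1.343, -0.059], TCP at [0.265, 0.594, 0.223] pointing down, gripper open.
Joint ranges: [-2.58, 2.58], [-0.38, 2.09], [-1.3, 1.39], [0.25, 2.4], [-1.5, 4.64], [0.08, 2.09], [-2.65, 2.65]. Speed limits (rad/s): [2.22, 2.22, 2.79, 2.79, 3.14, 3.14, 3.14].

INTERFACE

Orientations are given as [roll, pitch, yaw] about the fixed x, y, z axes, in that order (R = Rz(yaw) Ry(pitch) Rx(roll)).
In Python, from workcell import r, viewer gives the robot as it stands. The module is installed in compiled form; this text tells all that it offers.
- The arm moves only by the tool apply_moves, never from a script. Its argument "steps" is a list that holds one entry, the list of rows, each a list of 7 numbers: the shift along the tool's x, y, z in cm, then the turn, a rotation vector about the tool's x, y, z in degrees, then the closure, from 0 (fully open) to 1 (shut). A call has 1 to 8 rows; each row shifts and turns the commanded pose from where the row before left it, along the tool's axes as they then stand; what a row does not reach is not made up. A row lasts 1/8 s, in which the tool goes at most 62.5 mm and 10.7 degrees, less where a joint would pass 70% of its speed; a pose out of reach is approached as far as the arm can. A call is refused whole if a number of a shift passes 6.25 or a number of a turn 10.7, either way. A call with a gripper value outside its range is refused whole. The fingers move at their own pace and stop on an object; the grip force is fixed at half the most. Time passes only in rows, so rows that do not move let the fingers close. It gives the time, the measured TCP pose, the force and the opening at its end, in the units of the state.
- r.observe(): the state, without advancing time (a new reading comes with each control period).
- viewer.camera(name): name is "side" or "top"; returns a dict with "pixels" (420x560x3 uint8, red, green, blue), "range_z" (420x560 float32, m along the optical axis (not along the pixel's ray), 0 where there is no reading), "fov_y" (degrees; the focal length in pixels is half the picture's height over the tangent of half this angle, whatever the lens; pixels are square), "cx", "cy" (the principal point, pixels), "view" (4x4, takes a point from world to camera coordinates). Camera axes: x right, y down, z forward; pixel columns grow to the right and rows downward; lengths in m; the calibration is good to about 2 mm. A picture is of the moment at which its call begins.
- r.close_job(): hands the job in, once; it reports no verdict.
The state is a dict: "t": time; "joints": joint angles; "joint_velocities": joint speeds; "effort": joint torques, N m; "ee_pos": TCP position; "eef_rot": TCP orientation; "contact_force": force on the tool from outside, world axes, zero at the start; "moment": the same for the moment, N m; "finger_gap": finger opening in m.
Only numpy, scipy, OpenCV 4.12 (cv2) and the standard library are available. Lean on these libraries where they do the work, as an engineer would, in place of code of your own. Each camera call takes 0.05 s, during which the arm holds its last target. There are 200 camera calls.

TASK

The four freshly lacquered picture frames lie on the wrong felt mats: rearrange them so that each lies flat in the middle of the mat of its own colour (which way round does not matter), parking a frame on the free cork mat when you need to. The lacquer is still tacky, so lay frames only on the mats, never on the bare bench, never let two frames touch, and keep them roughly level. Leave the iron press weight standing where it is.

Things in the scene. Friction and masses are not known exactly. Their poses are not given: they have to be found in the camera images.
- red_frame: loose red square picture frame, empty, lying flat on a mat of another colour; thin cream line round its window. 90 x 90 mm outside, open window 46 x 46 mm: four bars 22 mm wide, 20 mm high; about 90 g. Grip it across any bar, one finger in the window. Origin: centre of the underside (mid-window); x, y parallel to the bars, z up; each bar's middle is 34 mm from the origin along x or y.
- blue_frame: loose blue square picture frame, empty, lying flat on a mat of another colour; thin cream line round its window. 90 x 90 mm outside, open window 46 x 46 mm: four bars 22 mm wide, 20 mm high; about 90 g. Grip it across any bar, one finger in the window. Origin: centre of the underside (mid-window); x, y parallel to the bars, z up; each bar's middle is 34 mm from the origin along x or y.
- green_frame: loose green square picture frame, empty, lying flat on a mat of another colour; thin cream line round its window. 90 x 90 mm outside, open window 46 x 46 mm: four bars 22 mm wide, 20 mm high; about 90 g. Grip it across any bar, one finger in the window. Origin: centre of the underside (mid-window); x, y parallel to the bars, z up; each bar's middle is 34 mm from the origin along x or y.
- yellow_frame: loose yellow square picture frame, empty, lying flat on a mat of another colour; thin cream line round its window. 90 x 90 mm outside, open window 46 x 46 mm: four bars 22 mm wide, 20 mm high; about 90 g. Grip it across any bar, one finger in the window. Origin: centre of the underside (mid-window); x, y parallel to the bars, z up; each bar's middle is 34 mm from the origin along x or y.
- red_mat: red felt mat fixed on the bench, 130 x 130 mm, 6 mm thick, hard, rimless. Origin: centre of its underside, on the bench top (height 0); its top is at 6 mm, x and y parallel to its edges, z up. The place of the red frame; a frame of another colour lies on it at the start.
- blue_mat: blue felt mat fixed on the bench, 130 x 130 mm, 6 mm thick, hard, rimless. Origin: centre of its underside, on the bench top (height 0); its top is at 6 mm, x and y parallel to its edges, z up. The place of the blue frame; a frame of another colour lies on it at the start.
- green_mat: green felt mat fixed on the bench, 130 x 130 mm, 6 mm thick, hard, rimless. Origin: centre of its underside, on the bench top (height 0); its top is at 6 mm, x and y parallel to its edges, z up. The place of the green frame; a frame of another colour lies on it at the start.
- yellow_mat: yellow felt mat fixed on the bench, 130 x 130 mm, 6 mm thick, hard, rimless. Origin: centre of its underside, on the bench top (height 0); its top is at 6 mm, x and y parallel to its edges, z up. The place of the yellow frame; a frame of another colour lies on it at the start.
- cork_mat: brown cork mat fixed on the bench, 130 x 130 mm, 6 mm thick, hard, rimless. Origin: centre of its underside, on the bench top (height 0); its top is at 6 mm, x and y parallel to its edges, z up. The free spot: no frame lies on it at the start.
- press_weight: dark cast-iron press weight with a small knob, loose, standing between two of the mats: round, 44 mm across, 50 mm high, 0.35 kg. Origin: centre of its underside, z up.
Mind the look-alikes: they are no part of the job. Of the things that look like the red_mat, the larger one is meant.

How it is judged:
On the way:
1. a frame has been parked on the cork mat (((horizontal distance between red_frame and cork_mat below 0.04 m and height (world z) of red_frame between 0.003 and 0.01 m) or (horizontal distance between blue_frame and cork_mat below 0.04 m and height (world z) of blue_frame between 0.003 and 0.01 m) or (horizontal distance between green_frame and cork_mat below 0.04 m and height (world z) of green_frame between 0.003 and 0.01 m) or (horizontal distance between yellow_frame and cork_mat below 0.04 m and height (world z) of yellow_frame between 0.003 and 0.01 m))), for 0.2 s.
At the end, for the whole second after the job is handed in: Each of the four frames lies flat on the mat of its own colour, its centre within 15 mm of the mat's centre, released and at rest; so the cork mat is empty again (horizontal distance between red_frame and red_mat below 0.015 m and height (world z) of red_frame between 0.003 and 0.01 m and angle between each of red_frame, blue_frame, green_frame, yellow_frame's own z axis and vertical below 0.08 rad and linear speed of each of red_frame, blue_frame, green_frame, yellow_frame below 0.02 m/s and contact force between each of red_frame, blue_frame, green_frame, yellow_frame and the fingers below 0.05 N and horizontal distance between blue_frame and blue_mat below 0.015 m and height (world z) of blue_frame between 0.003 and 0.01 m and horizontal distance between green_frame and green_mat below 0.015 m and height (world z) of green_frame between 0.003 and 0.01 m and horizontal distance between yellow_frame and yellow_mat below 0.015 m and height (world z) of yellow_frame between 0.003 and 0.01 m); the robot touches nothing.
It fails at once if a frame is laid on, or dropped to, the bare bench (height (world z) of any of red_frame, blue_frame, green_frame, yellow_frame below 0.0025 m).
It fails at once if two frames touch each other (more than 0.5 N) (contact force between red_frame and blue_frame above 0.5 N or contact force between any of red_frame, blue_frame and green_frame above 0.5 N or contact force between any of red_frame, blue_frame, green_frame and yellow_frame above 0.5 N).
It fails at once if a frame is tipped by more than 45 degrees (angle between any of red_frame, blue_frame, green_frame, yellow_frame's own z axis and vertical above 0.785 rad).
It fails at once if the press weight is shifted by more than 20 mm or tipped over (distance of press_weight from where it was at the start of the episode above 0.02 m or angle between press_weight's own z axis and vertical above 0.4 rad).
It also fails if it takes over 106 s, if anything falls off the work surface, if the arm or the gripper's body presses on something with over 40 N, if the wrist force passes 120 N, or if a joint passes its speed limit or range.

## Working session

There is one attempt and no reset: what is moved stays moved. The work goes in short steps, Python scripts to look and compute and a tool call to move; the robot and the scene stay as the last step left them, time stands still between calls to the robot, and variables do not carry over. Pictures are saved under pics/ and viewed, about 12 in all and at most 16, crops included, and the job is handed in when it is done.

Besides the shell and the picture viewer there is one more tool, called after "Call:" as name(argument=value, ...), one argument or row to a line, values as JSON. apply_moves: Moves the arm, as the interface text tells. Its arguments: {"type":"object","properties":{"steps":{"type":"array"}},"required":["steps"]}

```bash
mkdir -p pics; python3 - <<'E'
from workcell import r, viewer
import cv2,numpy as np
print(r.observe(), r.hold_point_z)
for n in("top","side"):
    c=viewer.camera(n); cv2.imwrite(f"pics/{n}0.png",c["pixels"][...,::-1]); np.savez(f"pics/{n}0.npz",**c); print(n,c["fov_y"],c["cx"],c["cy"],c["view"])
E
```

```text
{'t': 0.0, 'joints': array([-1.25023116,  0.33393838,  0.0398683 ,  1.46626395, -0.01342688,
        1.34332865, -0.05851987]), 'joint_velocities': array([ 0.00143281,  0.00072278, -0.00181934, -0.00174762, -0.00172388,
        0.00010958,  0.00122702]), 'effort': array([ 6.60929600e-04, -6.56337047e+01,  1.33547869e+00, -4.03818977e+01,
       -5.97895053e-02,  4.42248525e-02,  1.49070429e-04]), 'ee_pos': array([0.26472516, 0.59312548, 0.22164503]), 'eef_rot': array([-3.08995786,  1.56912395, -1.93896459]), 'contact_force': array([0.47110333, 0.54865452, 0.01960722]), 'moment': array([-0.01614482,  0.04590077, -0.01202203]), 'finger_gap': 0.08726962241483248} 0.0187
top 46.38809151260561 276.4846305929069 208.16791385220628 [[ 0.01987851 -0.99973687  0.0114467  -0.01945963]
 [-0.99797396 -0.02053296 -0.06021933  0.47002523]
 [ 0.06043852 -0.01022644 -0.99811953  1.02183207]
 [ 0.          0.          0.          1.        ]]
side 45.65111882995697 286.67016787450774 204.2887127455088 [[ 0.96057959 -0.27793633  0.00618401 -0.47072999]
 [-0.19206653 -0.67955733 -0.7080341   0.1296069 ]
 [ 0.20099078  0.67893536 -0.70615117  0.8938171 ]
 [ 0.          0.          0.          1.        ]]
```

View pics/top0.png

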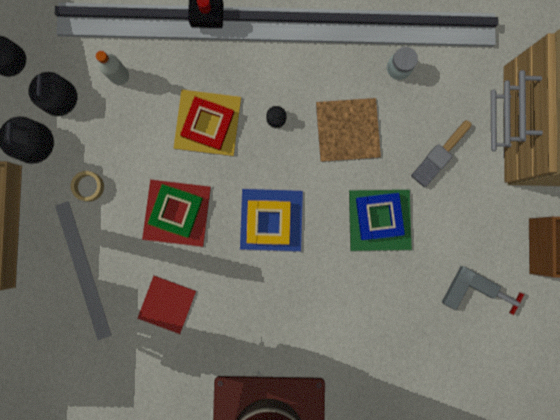

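View pics/side0.png

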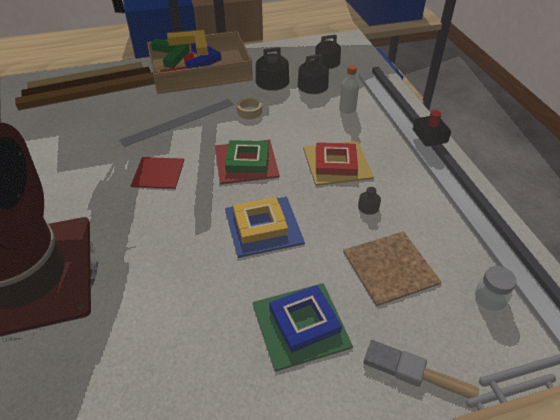

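The top view shows red frame on the yellow mat (207,122), green frame on the red mat (176,211), yellow frame on the blue mat (269,222) and blue frame on the green mat (381,217). The cork mat is free at (348,129), the weight stands at (277,117), and the small red look-alike is at (167,304). The side view agrees with this.

```bash
cat > h.py <<'E'
import numpy as np, cv2
from scipy.spatial.transform import Rotation as Ro
def points(c):
    f=210/np.tan(np.radians(float(c["fov_y"]))/2); v,u=np.mgrid[:420,:560]; z=c["range_z"]
    P=np.stack([(u-c["cx"])*z/f,(v-c["cy"])*z/f,z],-1); V=np.array(c["view"])
    return (P-V[:3,3])@V[:3,:3]
def masks(c):
    h=cv2.cvtColor(np.array(c["pixels"]),cv2.COLOR_RGB2HSV); H,S,Vv=[h[...,i].astype(int) for i in range(3)]
    s=(S>120)&(Vv>40)
    return dict(red=s&((H<8)|(H>172)),yellow=s&(H>17)&(H<33),green=s&(H>45)&(H<85),blue=s&(H>100)&(H<130),cork=(S>70)&(H>7)&(H<20))
def rects(c,seed,lo,hi,names,fill=True):
    """seed: name->pixel; min-area rectangle of the pixels of that colour within height band near seed"""
    P=points(c); M=masks(c); out={}
    for n in names:
        m=M[n]&(P[...,2]>lo)&(P[...,2]<hi)
        v,u=np.mgrid[:420,:560]; m&=(abs(u-seed[n][0])<50)&(abs(v-seed[n][1])<50)
        m=cv2.morphologyEx(m.astype(np.uint8),cv2.MORPH_OPEN,np.ones((2,2)))
        q=P[m>0]; r=cv2.minAreaRect((q[:,:2]*1000).astype(np.float32)); out[n]=r
        print(n,len(q),"c",np.round(r[0],1),"size",np.round(r[1],1),"ang",round(r[2],1),"z",np.round(np.median(q[:,2]),4))
    return out
def tool():
    from workcell import r
    o=r.observe(); R=Ro.from_euler("xyz",o["eef_rot"]).as_matrix(); return o,R
def go(p,yaw=None):
    """shift in tool axes (cm) and turn for target p; yaw = world angle (deg) of tool z, tool x down"""
    o,R=tool(); print("t",o["t"],"pos",np.round(o["ee_pos"],4),"tool z yaw",np.degrees(np.arctan2(R[1,2],R[0,2])).round(1),"gap",round(o["finger_gap"],4),"F",np.round(o["contact_force"],1))
    print("world d mm",np.round((p-o["ee_pos"])*1000,1),"tool cm",np.round(R.T@(p-o["ee_pos"])*100,2))
    if yaw is not None:
        a=np.radians(yaw); z=np.array([np.cos(a),np.sin(a),0]); x=np.array([0,0,-1.]); D=np.stack([x,np.cross(z,x),z],1)
        print("rotvec deg",np.degrees(Ro.from_matrix(R.T@D).as_rotvec()).round(1))
E
python3 - <<'E'
from h import *
c=dict(np.load("pics/top0.npz")); P=points(c)
for uv in[(207,100),(320,60),(230,150),(360,110),(277,117),(183,190),(277,205),(167,304)]: print(uv,P[uv[1],uv[0]].round(4))
fs=dict(red=(207,122),green=(176,211),yellow=(269,222),blue=(381,217)); ms=dict(yellow=fs["red"],red=fs["green"],blue=fs["yellow"],green=fs["blue"],cork=(348,129))
print("frames");rects(c,fs,.018,.035,fs); print("mats");rects(c,ms,0.0005,.013,ms)
o,R=tool();print(R.round(3))
E
```

```text
(207, 100) [0.7017 0.1446 0.0047]
(320, 60) [ 7.977e-01 -9.880e-02 -6.000e-04]
(230, 150) [0.5941 0.0923 0.0036]
(360, 110) [ 0.6867 -0.186   0.0074]
(277, 117) [ 0.6572 -0.0069  0.048 ]
(183, 190) [0.5055 0.1899 0.006 ]
(277, 205) [ 0.4763 -0.0108  0.0257]
(167, 304) [0.2641 0.2164 0.0038]
frames
red 1064 c [568.2  67.3] size [327.1 117.7] ang 42.3 z 0.0254
green 1030 c [434.4 123.6] size [250.6  87.7] ang 72.5 z 0.0252
yellow 1142 c [438.4   3.9] size [88.5 90.6] ang 0.7 z 0.0254
blue 1104 c [ 442.2 -139. ] size [ 90.3 286.1] ang 8.0 z 0.0255
mats
yellow 2012 c [558.9 118.9] size [348.5 160.8] ang 13.3 z 0.0056
red 2011 c [448.4 131.8] size [268.9 128. ] ang 84.5 z 0.0055
blue 1893 c [444.4  -1.6] size [128.4 126.7] ang 89.4 z 0.0055
green 1749 c [ 446.7 -149. ] size [124.3 300.8] ang 1.2 z 0.0058
cork 3557 c [ 553.1 -134.4] size [168.6 359.3] ang 72.2 z 0.0057
[[-0.001 -0.913  0.408]
 [-0.001  0.408  0.913]
 [-1.    -0.    -0.001]]
```

```bash
python3 - <<'E'
s=open("h.py").read()
s=s.replace("        q=P[m>0];","        _,L,st,_=cv2.connectedComponentsWithStats(cv2.dilate(m,np.ones((3,3))));m=m*(L==1+np.argmax(st[1:,4]))\n        q=P[m>0];")
open("h.py","w").write(s)
E
python3 - <<'E'
from h import *
c=dict(np.load("pics/top0.npz"))
fs=dict(red=(207,122),green=(176,211),yellow=(269,222),blue=(381,217)); ms=dict(yellow=fs["red"],red=fs["green"],blue=fs["yellow"],green=fs["blue"],cork=(348,129))
print("frames");rects(c,fs,.018,.035,fs); print("mats");rects(c,ms,0.0005,.013,ms)
E
```

```text
frames
red 1064 c [568.2  67.3] size [327.1 117.7] ang 42.3 z 0.0254
green 1030 c [434.4 123.6] size [250.6  87.7] ang 72.5 z 0.0252
yellow 1142 c [438.4   3.9] size [88.5 90.6] ang 0.7 z 0.0254
blue 1104 c [ 442.2 -139. ] size [ 90.3 286.1] ang 8.0 z 0.0255
mats
yellow 1641 c [558.9 118.9] size [348.5 160.8] ang 13.3 z 0.0055
red 1631 c [448.4 131.8] size [268.9 128. ] ang 84.5 z 0.0055
blue 1516 c [444.4  -1.6] size [128.4 126.7] ang 89.4 z 0.0054
green 1414 c [ 446.7 -149. ] size [124.3 300.8] ang 1.2 z 0.0058
cork 3557 c [ 553.1 -134.4] size [168.6 359.3] ang 72.2 z 0.0057
```

```bash
python3 - <<'E'
s=open("h.py").read()
s=s.replace("r=cv2.minAreaRect((q[:,:2]*1000).astype(np.float32))","r=cv2.minAreaRect(cv2.convexHull(np.ascontiguousarray(q[:,:2]*1000,np.float32)))")
s=s.replace('''"z",np''','''"ext",(q[:,:2].min(0)*1000).round(),(q[:,:2].max(0)*1000).round(),"z",np''')
open("h.py","w").write(s)
E
python3 - <<'E'
from h import *
c=dict(np.load("pics/top0.npz"))
fs=dict(red=(207,122),green=(176,211),yellow=(269,222),blue=(381,217)); ms=dict(yellow=fs["red"],red=fs["green"],blue=fs["yellow"],green=fs["blue"],cork=(348,129))
print("frames");rects(c,fs,.018,.035,fs); print("mats");rects(c,ms,0.0005,.013,ms)
E
```

```text
frames
red 1064 c [568.2  67.3] size [327.1 117.7] ang 42.3 ext [408.   1.] [700. 192.] z 0.0254
green 1030 c [434.4 123.6] size [250.6  87.7] ang 72.5 ext [406.   1.] [511. 254.] z 0.0252
yellow 1142 c [438.4   3.9] size [88.5 90.6] ang 0.7 ext [394. -41.] [483.  49.] z 0.0254
blue 1104 c [ 442.2 -139. ] size [ 90.3 286.1] ang 8.0 ext [ 407. -286.] [506.   1.] z 0.0255
mats
yellow 1641 c [558.9 118.9] size [348.5 160.8] ang 13.3 ext [408.   1.] [720. 211.] z 0.0055
red 1631 c [448.4 131.8] size [268.9 128. ] ang 84.5 ext [387.   1.] [524. 270.] z 0.0055
blue 1516 c [444.4  -1.6] size [128.4 126.7] ang 89.4 ext [381. -66.] [508.  63.] z 0.0054
green 1414 c [ 446.7 -149. ] size [124.3 300.8] ang 1.2 ext [ 385. -300.] [511.   1.] z 0.0058
cork 3557 c [ 553.1 -134.4] size [168.6 359.3] ang 72.2 ext [ 408. -234.] [714.   1.] z 0.0057
```

```bash
python3 - <<'E'
s=open("h.py").read()
s=s.replace("m=cv2.morphologyEx(m.astype(np.uint8),cv2.MORPH_OPEN,np.ones((2,2)))","m=m*cv2.morphologyEx(m.astype(np.uint8),cv2.MORPH_OPEN,np.ones((3,3)))")
open("h.py","w").write(s)
E
python3 - <<'E'
from h import *
c=dict(np.load("pics/top0.npz"))
fs=dict(red=(207,122),green=(176,211),yellow=(269,222),blue=(381,217)); ms=dict(yellow=fs["red"],red=fs["green"],blue=fs["yellow"],green=fs["blue"],cork=(348,129))
print("frames");rects(c,fs,.018,.035,fs); print("mats");rects(c,ms,0.0005,.013,ms)
E
```

```text
frames
red 1058 c [647.4 140.8] size [88.5 89.1] ang 71.1 ext [594.  88.] [700. 195.] z 0.0255
green 1019 c [460.8 202.5] size [89.8 87.6] ang 72.4 ext [408. 148.] [514. 256.] z 0.0253
yellow 1136 c [440.6   6.3] size [88. 90.] ang 1.2 ext [396. -38.] [485.  52.] z 0.0256
blue 1098 c [ 457.6 -228.2] size [89.7 91.6] ang 8.1 ext [ 409. -277.] [ 507. -178.] z 0.0256
mats
yellow 1621 c [652.9 143.3] size [130.4 130.2] ang 84.4 ext [583.  73.] [723. 211.] z 0.0057
red 1306 c [457.1 202.5] size [128.7 127.7] ang 84.4 ext [389. 134.] [522. 272.] z 0.0055
blue 1502 c [446.3   0.8] size [127.5 126.4] ang 89.3 ext [383. -63.] [510.  65.] z 0.0055
green 1347 c [ 450.6 -231. ] size [124.5 127.6] ang 1.8 ext [ 387. -296.] [ 514. -166.] z 0.0058
cork 3545 c [ 644.7 -161. ] size [130.4 131.3] ang 5.1 ext [ 576. -231.] [714. -91.] z 0.0057
```

Call:
apply_moves(
  steps=[
    [[0, 0, 0, 10.6, 0, 0, 0.4], [0, 0, 0, 10.6, 0, 0, 0.4], [0, 0, 0, 10.6, 0, 0, 0.4], [0, 0, 0, 10.6, 0, 0, 0.4], [0, 0, 0, 10.6, 0, 0, 0.4], [0, 0, 0, 10.6, 0, 0, 0.4], [0, 0, 0, 10.6, 0, 0, 0.4], [0, 0, 0, 10.6, 0, 0, 0.4]],
  ],
)

```text
t: 1.1
ee_pos: [0.2648, 0.5933, 0.222]
eef_rot: [-1.595, 1.57, -1.93]
contact_force: [-0.8, -0.7, -0.3]
finger_gap: 0.0521
```

```bash
cat >> h.py <<'E'
MAT=dict(yellow=(653,143),red=(457,202.5),blue=(446,1),green=(450.5,-231),cork=(645,-161))
def bar(c,yaw,z):
    a=np.radians(yaw); return np.array([c[0]+34*np.cos(a),c[1]+34*np.sin(a),z])/1000
E
python3 -c "
from h import *
go(bar((647.5,141),-19,150),-19)"
```

```text
t 1.1 pos [0.2648 0.5933 0.222 ] tool z yaw -19.2 gap 0.0521 F [-0.8 -0.7 -0.3]
world d mm [ 414.9 -463.4  -72. ] tool cm [  7.23 -30.11  54.42]
rotvec deg [-0.2 -0.   0.1]
```

Call:
apply_moves(
  steps=[
    [[0.3, -3.0, 5.4, 0, 0, 0, 0.4], [0.3, -3.0, 5.4, 0, 0, 0, 0.4], [0.3, -3.0, 5.4, 0, 0, 0, 0.4], [0.3, -3.0, 5.4, 0, 0, 0, 0.4], [0.3, -3.0, 5.4, 0, 0, 0, 0.4], [1.0, -3.0, 5.4, 0, 0, 0, 0.4], [1.0, -3.0, 5.4, 0, 0, 0, 0.4], [1.0, -3.0, 5.4, 0, 0, 0, 0.4]],
  ],
)

```text
t: 2.1
ee_pos: [0.5969, 0.2255, 0.1771]
eef_rot: [-3.133, 1.571, 2.822]
contact_force: [1.7, 1.0, -0.4]
finger_gap: 0.052
```

```bash
python3 -c "
from h import *
go(bar((647.5,141),-19,80),-19)"
```

```text
t 2.1 pos [0.5969 0.2255 0.1771] tool z yaw -18.8 gap 0.052 F [ 1.7  1.  -0.4]
world d mm [ 82.7 -95.6 -97.1] tool cm [ 9.71 -6.38 10.92]
rotvec deg [ 0.2 -0.   0. ]
```

Call:
apply_moves(
  steps=[
    [[2.4, -1.6, 2.7, 0, 0, 0, 0.4], [2.4, -1.6, 2.7, 0, 0, 0, 0.4], [2.4, -1.6, 2.8, 0, 0, 0, 0.4], [2.4, -1.6, 2.7, 0, 0, 0, 0.4], [0, 0, 0, 0, 0, 0, 0.4], [0, 0, 0, 0, 0, 0, 0.4]],
  ],
)

```text
t: 2.85
ee_pos: [0.6782, 0.1318, 0.0815]
eef_rot: [3.042, 1.57, 2.713]
contact_force: [0.2, 0.6, 0.1]
finger_gap: 0.0521
```

```bash
python3 - <<'E'
from h import *
go(bar((647.5,141),-19,11),-19)
from workcell import viewer
c=viewer.camera("side"); cv2.imwrite("pics/s1.png",cv2.resize(c["pixels"][60:260,200:460,::-1],None,fx=3,fy=3))
E
```

```text
t 2.85 pos [0.6782 0.1318 0.0815] tool z yaw -18.8 gap 0.0521 F [0.2 0.6 0.1]
world d mm [  1.4  -1.9 -70.5] tool cm [ 7.05 -0.13  0.2 ]
rotvec deg [ 0.2 -0.  -0. ]
```

View pics/s1.png

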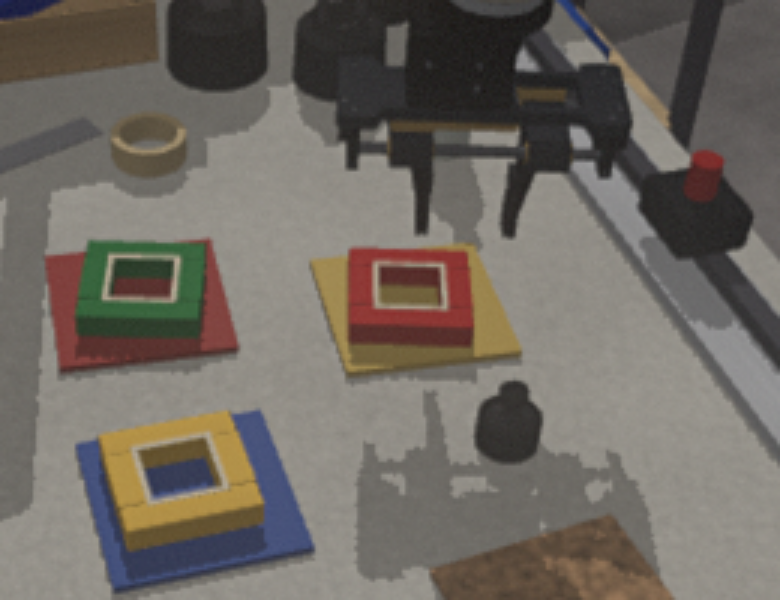

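The gripper hangs over the far bar of the red frame, with fingers at about (420,230) and (510,235) in the crop. The red frame is centred near (410,295). Going down now.

Call:
apply_moves(
  steps=[
    [[2.3, 0, 0.2, 0, 0, 0, 0.4], [2.3, -0.1, 0, 0, 0, 0, 0.4], [1.5, 0, 0, 0, 0, 0, 0.4], [0.9, 0, 0, 0, 0, 0, 0.4], [0, 0, 0, 0, 0, 0, 0.4], [0, 0, 0, 0, 0, 0, 1], [0, 0, 0, 0, 0, 0, 1], [0, 0, 0, 0, 0, 0, 1]],
  ],
)

```text
t: 3.9
ee_pos: [0.6803, 0.1296, 0.0121]
eef_rot: [0.644, 1.57, 0.315]
contact_force: [0.3, 0.5, -0.5]
finger_gap: 0.0299
```

Call:
apply_moves(
  steps=[
    [[0, 0, 0, 0, 0, 0, 1], [0, 0, 0, 0, 0, 0, 1]],
  ],
)

```text
t: 4.15
ee_pos: [0.68, 0.1297, 0.0118]
eef_rot: [2.464, 1.571, 2.135]
contact_force: [-2.1, -0.3, 2.6]
finger_gap: 0.022
```

```bash
python3 - <<'E'
from h import *
go(bar(MAT["cork"],-19,95),-19)
E
```

```text
t 4.15 pos [0.68   0.1297 0.0118] tool z yaw -18.8 gap 0.022 F [-2.1 -0.3  2.6]
world d mm [  -2.9 -301.8   83.2] tool cm [ -8.32 -28.65   9.48]
rotvec deg [ 0.2 -0.  -0. ]
```

Call:
apply_moves(
  steps=[
    [[-1.2, 0, 0, 0, 0, 0, 1], [-2.4, 0, 0, 0, 0, 0, 1], [-2.4, 0, 0, 0, 0, 0, 1], [-2.3, 0, 0, 0, 0, 0, 1], [0, -1.4, 0.5, 0, 0, 0, 1], [0, -2.9, 1.0, 0, 0, 0, 1], [0, -3.4, 1.1, 0, 0, 0, 1], [0, -3.4, 1.1, 0, 0, 0, 1]],
  ],
)

```text
t: 5.15
ee_pos: [0.6784, 0.01, 0.0935]
eef_rot: [-2.196, 1.569, -2.525]
contact_force: [0.2, 0.6, -0.8]
finger_gap: 0.0218
```

Call:
apply_moves(
  steps=[
    [[0, -3.4, 1.1, 0, 0, 0, 1], [0, -3.4, 1.1, 0, 0, 0, 1], [0, -3.4, 1.1, 0, 0, 0, 1], [0, -3.4, 1.1, 0, 0, 0, 1], [0, -2.6, 0.9, 0, 0, 0, 1], [0, -1.4, 0.5, 0, 0, 0, 1], [0, 0, 0, 0, 0, 0, 1], [0, 0, 0, 0, 0, 0, 1]],
  ],
)

```text
t: 6.15
ee_pos: [0.6774, -0.1711, 0.0942]
eef_rot: [2.274, 1.57, 1.947]
contact_force: [0.9, 0.4, -0.6]
finger_gap: 0.0215
```

```bash
python3 - <<'E'
from h import *
go(bar(MAT["cork"],-19,12.2),-19)
from workcell import viewer
c=viewer.camera("side"); cv2.imwrite("pics/s2.png",cv2.resize(c["pixels"][120:320,270:530,::-1],None,fx=3,fy=3))
E
```

```text
t 6.15 pos [ 0.6774 -0.1711  0.0942] tool z yaw -18.8 gap 0.0215 F [ 0.9  0.4 -0.6]
world d mm [ -0.2  -1.  -82. ] tool cm [ 8.2  -0.11  0.01]
rotvec deg [ 0.2 -0.  -0. ]
```

View pics/s2.png

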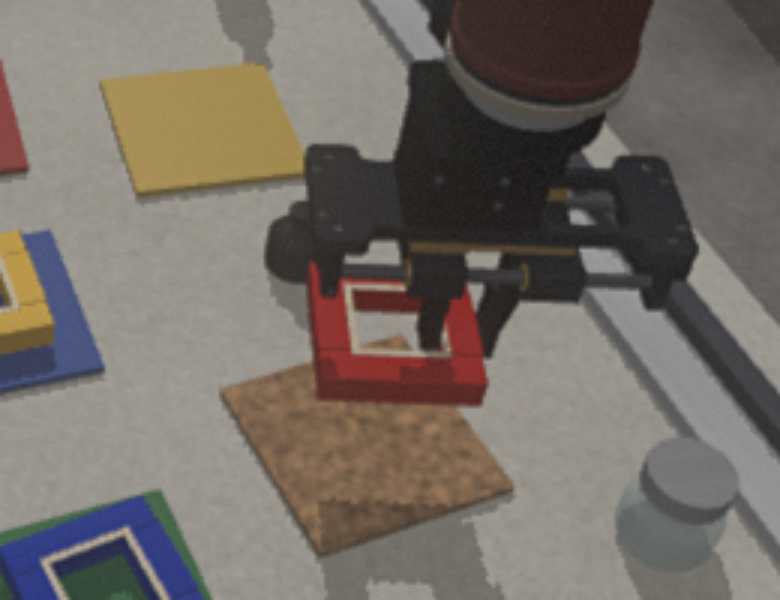

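The red frame is held level above the cork mat (frame centre about (395,335) in the crop), and the weight is untouched. Lowering and releasing.

Call:
apply_moves(
  steps=[
    [[2.0, 0, 0, 0, 0, 0, 1], [3.0, 0, 0, 0, 0, 0, 1], [2.0, 0, 0, 0, 0, 0, 1], [0.9, 0, 0, 0, 0, 0, 1], [0.3, 0, 0, 0, 0, 0, 1], [0, 0, 0, 0, 0, 0, 1], [0, 0, 0, 0, 0, 0, 0.4], [0, 0, 0, 0, 0, 0, 0.4]],
  ],
)

```text
t: 7.2
ee_pos: [0.6777, -0.1729, 0.0134]
eef_rot: [0.17, 1.57, -0.159]
contact_force: [0.4, 0.3, 0.5]
finger_gap: 0.0342
```

Call:
apply_moves(
  steps=[
    [[0, 0, 0, 0, 0, 0, 0.4], [0, 0, 0, 0, 0, 0, 0.4], [-2.0, 0, 0, 0, 0, 0, 0.4], [-3.0, 0, 0, 0, 0, 0, 0.4], [-2.5, 0, 0, 0, 0, 0, 0.4], [0, 0, 0, 0, 0, 0, 0.4]],
  ],
)

```text
t: 7.95
ee_pos: [0.6789, -0.1734, 0.0914]
eef_rot: [0.165, 1.566, -0.164]
contact_force: [-0.1, -0.2, -1.2]
finger_gap: 0.0525
```

```bash
python3 - <<'E'
from h import *
go(bar((440.6,6.3),1,80),1)
E
```

```text
t 7.95 pos [ 0.6789 -0.1734  0.0914] tool z yaw -18.9 gap 0.0525 F [-0.1 -0.2 -1.2]
world d mm [-204.3  180.3  -11.4] tool cm [  1.02  10.45 -25.17]
rotvec deg [-19.9   0.3   0. ]
```

Call:
apply_moves(
  steps=[
    [[0, 0, 0, -10, 0, 0, 0.4], [0, 0, 0, -10, 0, 0, 0.4], [0, 3.7, -4.0, 0, 0, 0, 0.4], [0, 3.7, -4.0, 0, 0, 0, 0.4], [0, 3.7, -4.1, 0, 0, 0, 0.4], [0, 3.7, -4.0, 0, 0, 0, 0.4], [0.5, 3.6, -4.0, 0, 0, 0, 0.4], [0.5, 0, 0, 0, 0, 0, 0.4]],
  ],
)

```text
t: 8.95
ee_pos: [0.4697, 0.01, 0.0772]
eef_rot: [2.304, 1.568, 2.328]
contact_force: [1.3, -0.0, -0.2]
finger_gap: 0.0519
```

```bash
python3 - <<'E'
from h import *
from workcell import viewer
c=viewer.camera("top"); P=points(c)
rects(c,dict(red=(348,129)),.018,.035,["red"]); rects(c,dict(yellow=(207,122)),.001,.012,["yellow"])
go(bar((440.6,6.3),1,12),1)
E
```

```text
red 1127 c [ 647.7 -161.8] size [90.3 91.6] ang 71.3 ext [ 594. -215.] [ 703. -107.] z 0.0258
yellow 3430 c [653.2 143. ] size [130.2 130.3] ang 84.4 ext [586.  73.] [723. 213.] z 0.0056
t 9.0 pos [0.4712 0.0085 0.077 ] tool z yaw 1.3 gap 0.0522 F [ 0.  -0.7 -0. ]
world d mm [  3.4  -1.6 -65. ] tool cm [ 6.5  -0.17  0.34]
rotvec deg [ 0.3 -0.  -0. ]
```

Red is parked on cork within about 3 mm. Now grasping the yellow frame.

Call:
apply_moves(
  steps=[
    [[2.0, -0.1, 0.2, 0, 0, 0, 0.4], [2.3, 0, 0, 0, 0, 0, 0.4], [1.4, 0, 0, 0, 0, 0, 0.4], [0.7, 0, 0, 0, 0, 0, 0.4], [0, 0, 0, 0, 0, 0, 1], [0, 0, 0, 0, 0, 0, 1], [0, 0, 0, 0, 0, 0, 1], [0, 0, 0, 0, 0, 0, 1]],
  ],
)

```text
t: 10.0
ee_pos: [0.4747, 0.0064, 0.014]
eef_rot: [0.807, 1.57, 0.827]
contact_force: [-1.0, 1.1, 3.3]
finger_gap: 0.0217
```

Call:
apply_moves(
  steps=[
    [[0, 0, 0, 0, 0, 0, 1], [0, 0, 0, 0, 0, 0, 1]],
  ],
)

```text
t: 10.25
ee_pos: [0.4747, 0.0064, 0.014]
eef_rot: [1.066, 1.57, 1.086]
contact_force: [-2.3, 0.4, 5.8]
finger_gap: 0.0212
```

```bash
python3 - <<'E'
from h import *
go(bar(MAT["yellow"],1.2,95),1)
E
```

```text
t 10.25 pos [0.4747 0.0064 0.014 ] tool z yaw 1.1 gap 0.0212 F [-2.3  0.4  5.8]
world d mm [212.3 137.3  81. ] tool cm [-8.1  13.31 21.5 ]
rotvec deg [ 0.1  0.  -0. ]
```

Call:
apply_moves(
  steps=[
    [[-1.2, 0, 0, 0, 0, 0, 1], [-2.4, 0, 0, 0, 0, 0, 1], [-2.4, 0, 0, 0, 0, 0, 1], [-2.1, 0.7, 1.1, 0, 0, 0, 1], [0, 1.6, 2.6, 0, 0, 0, 1], [0, 2.0, 3.2, 0, 0, 0, 1], [0, 2.0, 3.2, 0, 0, 0, 1], [0, 2.0, 3.2, 0, 0, 0, 1]],
  ],
)

```text
t: 11.25
ee_pos: [0.607, 0.0926, 0.0953]
eef_rot: [-0.274, 1.57, -0.254]
contact_force: [-0.1, -0.7, -0.3]
finger_gap: 0.0216
```

Call:
apply_moves(
  steps=[
    [[0, 2.0, 3.2, 0, 0, 0, 1], [0, 1.9, 3.0, 0, 0, 0, 1], [0, 1.1, 2.0, 0, 0, 0, 1], [0, 0, 0, 0, 0, 0, 1], [0, 0, 0, 0, 0, 0, 1]],
  ],
)

```text
t: 11.88
ee_pos: [0.6864, 0.1428, 0.0948]
eef_rot: [-2.219, 1.57, -2.2]
contact_force: [-0.7, -0.2, -1.0]
finger_gap: 0.0212
```

```bash
python3 - <<'E'
from h import *
go(bar(MAT["yellow"],1.2,14.2),1)
E
```

```text
t 11.875 pos [0.6864 0.1428 0.0948] tool z yaw 1.1 gap 0.0212 F [-0.7 -0.2 -1. ]
world d mm [  0.6   0.9 -80.6] tool cm [8.06 0.1  0.07]
rotvec deg [ 0.1 -0.   0. ]
```

Call:
apply_moves(
  steps=[
    [[2.0, 0.1, 0.1, 0, 0, 0, 1], [3.0, 0, 0, 0, 0, 0, 1], [1.9, 0, 0, 0, 0, 0, 1], [0.9, 0, 0, 0, 0, 0, 1], [0.3, 0, 0, 0, 0, 0, 1], [0, 0, 0, 0, 0, 0, 1], [0, 0, 0, 0, 0, 0, 0.4], [0, 0, 0, 0, 0, 0, 0.4]],
  ],
)

```text
t: 12.88
ee_pos: [0.6882, 0.1446, 0.014]
eef_rot: [0.227, 1.57, 0.247]
contact_force: [-0.0, 0.6, 0.3]
finger_gap: 0.0343
```

Call:
apply_moves(
  steps=[
    [[0, 0, 0, 0, 0, 0, 0.4], [0, 0, 0, 0, 0, 0, 0.4], [-2.0, 0, 0, 0, 0, 0, 0.4], [-3.0, 0, 0, 0, 0, 0, 0.4], [-2.5, 0, 0, 0, 0, 0, 0.4], [-1.0, 0, 0, 0, 0, 0, 0.4]],
  ],
)

```text
t: 13.62
ee_pos: [0.6891, 0.1447, 0.1018]
eef_rot: [0.262, 1.567, 0.282]
contact_force: [0.9, 0.4, 0.7]
finger_gap: 0.0525
```

```bash
python3 - <<'E'
from h import *
go(bar((457.6,-228.2),8,100),8)
E
```

```text
t 13.625 pos [0.6891 0.1447 0.1018] tool z yaw 1.1 gap 0.0525 F [0.9 0.4 0.7]
world d mm [-197.9 -368.2   -1.8] tool cm [  0.07 -36.41 -20.52]
rotvec deg [-6.9  0.2 -0. ]
```

Call:
apply_moves(
  steps=[
    [[0, 0, 0, -7, 0, 0, 0.4], [0, -4.8, -3.5, 0, 0, 0, 0.4], [0, -4.8, -3.5, 0, 0, 0, 0.4], [0, -4.8, -3.5, 0, 0, 0, 0.4], [0, -4.8, -3.5, 0, 0, 0, 0.4], [0, -4.8, -3.5, 0, 0, 0, 0.4], [0, -4.8, -3.5, 0, 0, 0, 0.4], [0, -4.9, -3.7, 0, 0, 0, 0.4]],
  ],
)

```text
t: 14.62
ee_pos: [0.4901, -0.2254, 0.0989]
eef_rot: [0.181, 1.57, 0.323]
contact_force: [1.4, -0.8, 0.4]
finger_gap: 0.052
```

Call:
apply_moves(
  steps=[
    [[1.0, 0, 0, 0, 0, 0, 0.4], [1.0, 0, 0, 0, 0, 0, 0.4]],
  ],
)

```text
t: 14.88
ee_pos: [0.4913, -0.2237, 0.0783]
eef_rot: [0.753, 1.57, 0.895]
contact_force: [0.7, 0.6, 0.1]
finger_gap: 0.0526
```

```bash
python3 - <<'E'
from h import *
go(bar((457.6,-228.2),8,13),8)
from workcell import viewer
c=viewer.camera("top")
rects(c,dict(yellow=(207,122)),.018,.035,["yellow"])
E
```

```text
t 14.875 pos [ 0.4913 -0.2237  0.0783] tool z yaw 8.1 gap 0.0526 F [0.7 0.6 0.1]
world d mm [ -0.    0.2 -65.3] tool cm [ 6.53  0.02 -0.  ]
rotvec deg [ 0.1  0.  -0. ]
yellow 1160 c [655.6 144.7] size [90.7 89.7] ang 0.5 ext [610.  99.] [701. 190.] z 0.0255
```

Yellow is within about 3 mm of its mat centre. Next is the blue frame.

Call:
apply_moves(
  steps=[
    [[2.0, 0, 0, 0, 0, 0, 0.4], [2.4, 0, 0, 0, 0, 0, 0.4], [1.4, 0, 0, 0, 0, 0, 0.4], [0.7, 0, 0, 0, 0, 0, 0.4], [0, 0, 0, 0, 0, 0, 1], [0, 0, 0, 0, 0, 0, 1], [0, 0, 0, 0, 0, 0, 1], [0, 0, 0, 0, 0, 0, 1]],
  ],
)

```text
t: 15.92
ee_pos: [0.4913, -0.2241, 0.014]
eef_rot: [-0.271, 1.57, -0.129]
contact_force: [0.9, -0.2, 2.5]
finger_gap: 0.0219
```

Call:
apply_moves(
  steps=[
    [[0, 0, 0, 0, 0, 0, 1], [0, 0, 0, 0, 0, 0, 1]],
  ],
)

```text
t: 16.18
ee_pos: [0.4913, -0.2241, 0.014]
eef_rot: [-0.2, 1.57, -0.058]
contact_force: [-1.7, 0.7, 5.2]
finger_gap: 0.0216
```

```bash
python3 - <<'E'
from h import *
go(bar(MAT["blue"],8,95),8)
E
```

```text
t 16.175 pos [ 0.4913 -0.2241  0.014 ] tool z yaw 8.1 gap 0.0216 F [-1.7  0.7  5.2]
world d mm [-11.6 229.9  81. ] tool cm [-8.1  22.92  2.11]
rotvec deg [0.1 0.  0. ]
```

Call:
apply_moves(
  steps=[
    [[-1.2, 0, 0, 0, 0, 0, 1], [-2.4, 0, 0, 0, 0, 0, 1], [-2.4, 0, 0, 0, 0, 0, 1], [-2.1, 1.3, 0.1, 0, 0, 0, 1], [0, 2.8, 0.2, 0, 0, 0, 1], [0, 3.4, 0.3, 0, 0, 0, 1], [0, 3.4, 0.3, 0, 0, 0, 1], [0, 3.4, 0.3, 0, 0, 0, 1]],
  ],
)

```text
t: 17.18
ee_pos: [0.4826, -0.0798, 0.0952]
eef_rot: [-0.203, 1.57, -0.061]
contact_force: [-0.2, 0.1, -0.4]
finger_gap: 0.0216
```

Call:
apply_moves(
  steps=[
    [[0, 3.4, 0.3, 0, 0, 0, 1], [0, 3.3, 0.4, 0, 0, 0, 1], [0, 1.9, 0.2, 0, 0, 0, 1], [0, 0, 0, 0, 0, 0, 1], [0, 0, 0, 0, 0, 0, 1]],
  ],
)

```text
t: 17.8
ee_pos: [0.4795, 0.0046, 0.0949]
eef_rot: [-1.186, 1.57, -1.045]
contact_force: [0.4, -0.4, -1.6]
finger_gap: 0.0217
```

```bash
python3 - <<'E'
from h import *
go(bar(MAT["blue"],8,14.2),8)
E
```

```text
t 17.8 pos [0.4795 0.0046 0.0949] tool z yaw 8.1 gap 0.0217 F [ 0.4 -0.4 -1.6]
world d mm [  0.2   1.1 -80.7] tool cm [8.07 0.11 0.03]
rotvec deg [0.1 0.  0. ]
```

Call:
apply_moves(
  steps=[
    [[2.0, 0.1, 0, 0, 0, 0, 1], [3.0, 0, 0, 0, 0, 0, 1], [1.9, 0, 0, 0, 0, 0, 1], [0.9, 0, 0, 0, 0, 0, 1], [0.3, 0, 0, 0, 0, 0, 1], [0, 0, 0, 0, 0, 0, 1], [0, 0, 0, 0, 0, 0, 0.4], [0, 0, 0, 0, 0, 0, 0.4]],
  ],
)

```text
t: 18.8
ee_pos: [0.4798, 0.0067, 0.014]
eef_rot: [0.049, 1.57, 0.191]
contact_force: [-0.4, -0.2, 0.8]
finger_gap: 0.0345
```

Call:
apply_moves(
  steps=[
    [[0, 0, 0, 0, 0, 0, 0.4], [0, 0, 0, 0, 0, 0, 0.4], [-2.0, 0, 0, 0, 0, 0, 0.4], [-3.0, 0, 0, 0, 0, 0, 0.4], [-2.5, 0, 0, 0, 0, 0, 0.4], [-1.0, 0, 0, 0, 0, 0, 0.4]],
  ],
)

```text
t: 19.55
ee_pos: [0.48, 0.0068, 0.0999]
eef_rot: [0.141, 1.569, 0.284]
contact_force: [-0.5, -0.9, 0.4]
finger_gap: 0.0521
```

```bash
python3 - <<'E'
from h import *
go(bar((460.8,202.5),-17.6,100),-17.6)
E
```

```text
t 19.55 pos [0.48   0.0068 0.0999] tool z yaw 8.2 gap 0.0521 F [-0.5 -0.9  0.4]
world d mm [1.320e+01 1.855e+02 1.000e-01] tool cm [-0.   18.17  3.93]
rotvec deg [25.8  0.1 -0. ]
```

Call:
apply_moves(
  steps=[
    [[0, 0, 0, 8.6, 0, 0, 0.4], [0, 0, 0, 8.6, 0, 0, 0.4], [0, 0, 0, 8.6, 0, 0, 0.4], [0, 4.5, -1.1, 0, 0, 0, 0.4], [0, 4.5, -1.1, 0, 0, 0, 0.4], [0, 4.5, -1.1, 0, 0, 0, 0.4], [1, 4.6, -1.0, 0, 0, 0, 0.4], [1, 0, 0, 0, 0, 0, 0.4]],
  ],
)

```text
t: 20.55
ee_pos: [0.4924, 0.1963, 0.0774]
eef_rot: [2.707, 1.57, 2.405]
contact_force: [-0.4, -1.5, -0.7]
finger_gap: 0.0522
```

Call:
apply_moves(
  steps=[
    [[0, 0, 0, 0, 0, 0, 0.4]],
  ],
)

```text
t: 20.68
ee_pos: [0.4923, 0.191, 0.0771]
eef_rot: [-2.158, 1.568, -2.466]
contact_force: [-0.5, -0.4, 0.0]
finger_gap: 0.0521
```

```bash
python3 - <<'E'
from h import *
go(bar((460.8,202.5),-17.6,13),-17.6)
from workcell import viewer
c=viewer.camera("top")
rects(c,dict(blue=(269,222)),.018,.035,["blue"])
rects(c,dict(green=(381,217)),.001,.012,["green"])
E
```

```text
t 20.675 pos [0.4923 0.191  0.0771] tool z yaw -17.7 gap 0.0521 F [-0.5 -0.4  0. ]
world d mm [  0.9   1.2 -64.1] tool cm [6.41 0.16 0.06]
rotvec deg [-0.1 -0.1  0.2]
blue 1097 c [447.2   2.5] size [89.7 89.8] ang 8.1 ext [398. -48.] [496.  52.] z 0.0253
green 3240 c [ 451.2 -231. ] size [124.3 127. ] ang 2.2 ext [ 387. -297.] [ 514. -166.] z 0.0057
```

Call:
apply_moves(
  steps=[
    [[2.0, 0.1, 0, 0, 0, 0, 0.4], [2.3, 0, 0, 0, 0, 0, 0.4], [1.4, 0, 0, 0, 0, 0, 0.4], [0.7, 0, 0, 0, 0, 0, 0.4], [0, 0, 0, 0, 0, 0, 1], [0, 0, 0, 0, 0, 0, 1], [0, 0, 0, 0, 0, 0, 1], [0, 0, 0, 0, 0, 0, 1]],
  ],
)

```text
t: 21.72
ee_pos: [0.4936, 0.1934, 0.015]
eef_rot: [1.461, 1.57, 1.154]
contact_force: [-2.2, -0.3, 3.1]
finger_gap: 0.0218
```

Call:
apply_moves(
  steps=[
    [[0, 0, 0, 0, 0, 0, 1], [0, 0, 0, 0, 0, 0, 1]],
  ],
)

```text
t: 21.98
ee_pos: [0.4936, 0.1934, 0.0149]
eef_rot: [1.76, 1.57, 1.452]
contact_force: [-2.3, 0.9, 6.1]
finger_gap: 0.0215
```

```bash
python3 - <<'E'
from h import *
go(bar(MAT["green"],-17.6,95),-17.6)
E
```

```text
t 21.975 pos [0.4936 0.1934 0.0149] tool z yaw -17.6 gap 0.0215 F [-2.3  0.9  6.1]
world d mm [ -10.6 -434.6   80.1] tool cm [ -8.02 -41.74  12.16]
rotvec deg [-0. -0. -0.]
```

Call:
apply_moves(
  steps=[
    [[-1.2, 0, 0, 0, 0, 0, 1], [-2.4, 0, 0, 0, 0, 0, 1], [-2.4, 0, 0, 0, 0, 0, 1], [-2.0, -1.4, 0.4, 0, 0, 0, 1], [0, -3.0, 0.9, 0, 0, 0, 1], [0, -4.0, 1.2, 0, 0, 0, 1], [0, -4.0, 1.2, 0, 0, 0, 1], [0, -4.0, 1.2, 0, 0, 0, 1]],
  ],
)

```text
t: 22.98
ee_pos: [0.4905, 0.0205, 0.0953]
eef_rot: [0.407, 1.57, 0.099]
contact_force: [0.5, -0.8, -1.3]
finger_gap: 0.0218
```

Call:
apply_moves(
  steps=[
    [[0, -4.0, 1.2, 0, 0, 0, 1], [0, -4.0, 1.2, 0, 0, 0, 1], [0, -4.0, 1.2, 0, 0, 0, 1], [0, -4.0, 1.2, 0, 0, 0, 1], [0, -4.0, 1.1, 0, 0, 0, 1], [0, -3.4, 0.9, 0, 0, 0, 1], [0, -1.9, 0.4, 0, 0, 0, 1], [0, 0, 0, 0, 0, 0, 1]],
  ],
)

```text
t: 23.98
ee_pos: [0.4819, -0.2427, 0.0951]
eef_rot: [-1.014, 1.57, -1.325]
contact_force: [-0.1, 0.1, -2.2]
finger_gap: 0.0216
```

Call:
apply_moves(
  steps=[
    [[0, 0, 0, 0, 0, 0, 1], [0, 0, 0, 0, 0, 0, 1]],
  ],
)

```text
t: 24.22
ee_pos: [0.4827, -0.2397, 0.0947]
eef_rot: [1.629, 1.57, 1.322]
contact_force: [0.8, -0.6, -1.0]
finger_gap: 0.0218
```

```bash
python3 - <<'E'
from h import *
go(bar(MAT["green"],-17.6,15.1),-17.6)
E
```

```text
t 24.225 pos [ 0.4827 -0.2397  0.0947] tool z yaw -17.6 gap 0.0218 F [ 0.8 -0.6 -1. ]
world d mm [  0.2  -1.6 -79.6] tool cm [ 7.96 -0.15  0.07]
rotvec deg [ 0. -0. -0.]
```

Call:
apply_moves(
  steps=[
    [[2.0, -0.1, 0, 0, 0, 0, 1], [3.0, 0, 0, 0, 0, 0, 1], [1.8, 0, 0, 0, 0, 0, 1], [0.9, 0, 0, 0, 0, 0, 1], [0.3, 0, 0, 0, 0, 0, 1], [0, 0, 0, 0, 0, 0, 1], [0, 0, 0, 0, 0, 0, 0.4], [0, 0, 0, 0, 0, 0, 0.4]],
  ],
)

```text
t: 25.22
ee_pos: [0.4825, -0.242, 0.015]
eef_rot: [0.029, 1.57, -0.279]
contact_force: [0.0, -0.3, -0.9]
finger_gap: 0.0344
```

Call:
apply_moves(
  steps=[
    [[0, 0, 0, 0, 0, 0, 0.4], [0, 0, 0, 0, 0, 0, 0.4], [-2.0, 0, 0, 0, 0, 0, 0.4], [-3.0, 0, 0, 0, 0, 0, 0.4], [-2.5, 0, 0, 0, 0, 0, 0.4], [-1.0, 0, 0, 0, 0, 0, 0.4]],
  ],
)

```text
t: 25.98
ee_pos: [0.4827, -0.2422, 0.1009]
eef_rot: [0.129, 1.569, -0.179]
contact_force: [-0.7, 0.1, -1.3]
finger_gap: 0.0522
```

```bash
python3 - <<'E'
from h import *
go(bar((647.7,-161.8),-18.7,80),-18.7)
E
```

```text
t 25.975 pos [ 0.4827 -0.2422  0.1009] tool z yaw -17.7 gap 0.0522 F [-0.7  0.1 -1.3]
world d mm [197.2  69.5 -20.9] tool cm [ 2.13 12.6  16.68]
rotvec deg [ 1.   0.1 -0. ]
```

Call:
apply_moves(
  steps=[
    [[0, 3.2, 4.2, 1, 0, 0, 0.4], [0, 3.2, 4.2, 0, 0, 0, 0.4], [0, 3.2, 4.2, 0, 0, 0, 0.4], [1, 3.2, 4.1, 0, 0, 0, 0.4], [1, 0, 0, 0, 0, 0, 0.4], [0, 0, 0, 0, 0, 0, 0.4]],
  ],
)

```text
t: 26.72
ee_pos: [0.6795, -0.1734, 0.0775]
eef_rot: [-2.76, 1.567, -3.086]
contact_force: [-0.3, 0.0, -0.2]
finger_gap: 0.0524
```

```bash
python3 - <<'E'
from h import *
go(bar((647.7,-161.8),-18.7,13),-18.7)
from workcell import viewer
c=viewer.camera("top")
rects(c,dict(green=(381,217)),.018,.035,["green"])
rects(c,dict(red=(176,211)),.001,.012,["red"])
E
```

```text
t 26.725 pos [ 0.6795 -0.1734  0.0775] tool z yaw -18.7 gap 0.0524 F [-0.3  0.  -0.2]
world d mm [  0.4   0.7 -64.5] tool cm [6.45 0.09 0.04]
rotvec deg [ 0.  -0.2  0.1]
green 350 c [ 441.5 -266.4] size [20.3 90.3] ang 73.7 ext [ 398. -287.] [ 484. -246.] z 0.0257
red 3544 c [456.9 202.7] size [129.3 127.5] ang 84.1 ext [389. 134.] [526. 272.] z 0.0053
```

Most of the green frame's pixels are hidden or in shadow, so I'll recheck it at the end. Now red.

Call:
apply_moves(
  steps=[
    [[2.0, 0.1, 0, 0, 0, 0, 0.4], [2.3, 0, 0, 0, 0, 0, 0.4], [1.4, 0, 0, 0, 0, 0, 0.4], [0.7, 0, 0, 0, 0, 0, 0.4], [0, 0, 0, 0, 0, 0, 1], [0, 0, 0, 0, 0, 0, 1], [0, 0, 0, 0, 0, 0, 1], [0, 0, 0, 0, 0, 0, 1]],
  ],
)

```text
t: 27.78
ee_pos: [0.6813, -0.1722, 0.0161]
eef_rot: [0.7, 1.57, 0.374]
contact_force: [-1.7, 0.1, 1.8]
finger_gap: 0.0217
```

Call:
apply_moves(
  steps=[
    [[0, 0, 0, 0, 0, 0, 1], [0, 0, 0, 0, 0, 0, 1]],
  ],
)

```text
t: 28.02
ee_pos: [0.6813, -0.1722, 0.0161]
eef_rot: [0.697, 1.571, 0.371]
contact_force: [-3.1, 1.3, 5.8]
finger_gap: 0.0217
```

```bash
python3 - <<'E'
from h import *
go(bar(MAT["red"],-18.7,95),-18.7)
E
```

```text
t 28.025 pos [ 0.6813 -0.1722  0.0161] tool z yaw -18.7 gap 0.0217 F [-3.1  1.3  5.8]
world d mm [-192.1  363.8   78.9] tool cm [ -7.89  28.33 -29.84]
rotvec deg [ 0.  0. -0.]
```

Call:
apply_moves(
  steps=[
    [[-1.2, 0, 0, 0, 0, 0, 1], [-2.4, 0, 0, 0, 0, 0, 1], [-2.4, 0, 0, 0, 0, 0, 1], [-1.9, 0.9, -1.0, 0, 0, 0, 1], [0, 2.0, -2.1, 0, 0, 0, 1], [0, 2.8, -2.9, 0, 0, 0, 1], [0, 2.8, -2.9, 0, 0, 0, 1], [0, 2.8, -2.9, 0, 0, 0, 1]],
  ],
)

```text
t: 29.02
ee_pos: [0.6044, -0.0253, 0.0949]
eef_rot: [1.919, 1.57, 1.594]
contact_force: [1.0, 1.1, -0.8]
finger_gap: 0.0218
```

Call:
apply_moves(
  steps=[
    [[0, 2.8, -2.9, 0, 0, 0, 1], [0, 2.8, -2.9, 0, 0, 0, 1], [0, 2.8, -3.0, 0, 0, 0, 1], [0, 2.8, -3.0, 0, 0, 0, 1], [0, 2.6, -2.8, 0, 0, 0, 1], [0, 2.0, -2.1, 0, 0, 0, 1], [0, 1.2, -1.3, 0, 0, 0, 1], [0, 0, 0, 0, 0, 0, 1]],
  ],
)

```text
t: 30.02
ee_pos: [0.4883, 0.1929, 0.0948]
eef_rot: [2.123, 1.57, 1.801]
contact_force: [-0.1, -0.9, -0.8]
finger_gap: 0.0217
```

Call:
apply_moves(
  steps=[
    [[0, 0, 0, 0, 0, 0, 1], [0, 0, 0, 0, 0, 0, 1]],
  ],
)

```text
t: 30.28
ee_pos: [0.4898, 0.1902, 0.0947]
eef_rot: [-0.744, 1.57, -1.071]
contact_force: [0.5, -0.8, -0.6]
finger_gap: 0.0215
```

```bash
python3 - <<'E'
from h import *
go(bar(MAT["red"],-18.7,16.3),-18.7)
E
```

```text
t 30.275 pos [0.4898 0.1902 0.0947] tool z yaw -18.7 gap 0.0215 F [ 0.5 -0.8 -0.6]
world d mm [ -0.6   1.4 -78.4] tool cm [ 7.84  0.12 -0.11]
rotvec deg [-0.  0.  0.]
```

Call:
apply_moves(
  steps=[
    [[2.0, 0.1, -0.1, 0, 0, 0, 1], [3.0, 0, 0, 0, 0, 0, 1], [1.7, 0, 0, 0, 0, 0, 1], [0.9, 0, 0, 0, 0, 0, 1], [0.3, 0, 0, 0, 0, 0, 1], [0, 0, 0, 0, 0, 0, 1], [0, 0, 0, 0, 0, 0, 0.4], [0, 0, 0, 0, 0, 0, 0.4]],
  ],
)

```text
t: 31.28
ee_pos: [0.4892, 0.1927, 0.016]
eef_rot: [0.877, 1.57, 0.551]
contact_force: [0.4, -0.6, -0.6]
finger_gap: 0.034
```

Call:
apply_moves(
  steps=[
    [[0, 0, 0, 0, 0, 0, 0.4], [0, 0, 0, 0, 0, 0, 0.4], [-2.0, 0, 0, 0, 0, 0, 0.4], [-3.0, 0, 0, 0, 0, 0, 0.4], [-4, 0, 0, 0, 0, 0, 0.4], [-4, 4, 0, 0, 0, 0, 0.4], [0, 6, 0, 0, 0, 0, 0.4], [0, 6, 0, 0, 0, 0, 0.4]],
  ],
)

```text
t: 32.28
ee_pos: [0.5408, 0.3459, 0.1466]
eef_rot: [1.183, 1.569, 0.857]
contact_force: [1.1, 0.1, 0.1]
finger_gap: 0.0519
```

Call:
apply_moves(
  steps=[
    [[0, 6, 0, 0, 0, 0, 0.4], [0, 6, 0, 0, 0, 0, 0.4], [0, 6, -2, 0, 0, 0, 0.4], [0, 6, -2, 0, 0, 0, 0.4], [0, 0, 0, 0, 0, 0, 0.4], [0, 0, 0, 0, 0, 0, 0.4]],
  ],
)

```text
t: 33.02
ee_pos: [0.579, 0.5823, 0.1446]
eef_rot: [-1.363, 1.569, -1.688]
contact_force: [0.9, -0.7, -0.4]
finger_gap: 0.0522
```

```bash
python3 - <<'E'
from h import *
from workcell import viewer
c=viewer.camera("top"); cv2.imwrite("pics/end.png",c["pixels"][...,::-1])
rects(c,dict(yellow=(207,122),red=(176,211),blue=(269,222),green=(381,217)),.018,.035,["yellow","red","blue","green"])
m=(abs(points(c)-[.657,-.007,.048])<[.04,.04,.012]).all(-1);print("weight",points(c)[m].mean(0));m0=dict(np.load("pics/top0.npz"));P=points(m0);m=(abs(P-[.657,-.007,.048])<[.04,.04,.012]).all(-1);print(P[m].mean(0))
go(np.zeros(3))
E
```

```text
yellow 1172 c [655.9 144.8] size [91.9 90.4] ang 0.0 ext [610. 100.] [702. 190.] z 0.0255
red 1162 c [459.1 201.9] size [90.4 90. ] ang 71.2 ext [404. 146.] [511. 257.] z 0.0253
blue 1099 c [447.3   2.5] size [90.  89.8] ang 8.2 ext [398. -48.] [496.  52.] z 0.0255
green 1092 c [ 452. -233.] size [91.1 90.4] ang 72.3 ext [ 398. -286.] [ 506. -177.] z 0.0256
weight [ 0.66539064 -0.00476981  0.04802495]
[ 0.66528397 -0.00476684  0.04844663]
t 33.075 pos [0.5796 0.5814 0.1455] tool z yaw -18.7 gap 0.0526 F [ 0.2 -1.2  0.5]
world d mm [-579.6 -581.4 -145.5] tool cm [ 14.59 -73.66 -36.24]
```

View pics/end.png

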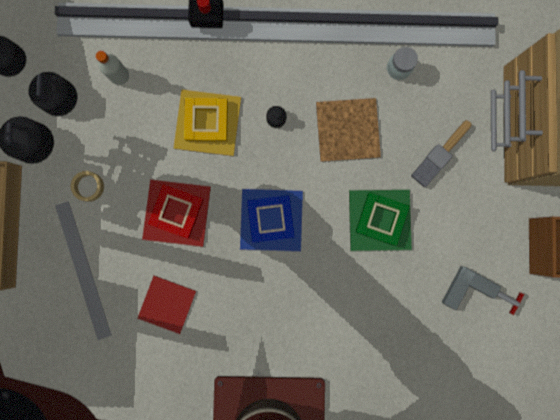

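The last top view shows every frame centred on the mat of its own colour: yellow (205,120), red (176,212), blue (271,219), green (383,219). The cork mat (348,129) is empty and the weight (277,117) has not moved.

```bash
python3 -c "
from workcell import r
print(r.close_job())"
```

```text
the job is handed in; nothing more can be done
None
```

All four frames lie flat on the mats of their own colour, and I handed the job in after about 33 s of the 106 s. I parked red on the cork mat, then moved yellow, blue and green to their mats, and brought red back last.

- **Frames:** the final top-camera check puts each frame centre within about 4 mm of its mat centre (limit 15 mm), with frame tops at about 25.5 mm, as expected for frames lying on the mats.
- **Press weight and cork mat:** the weight shifted by less than 1 mm in the camera measurement, and the cork mat is empty.
- **Arm:** it stands clear, touching nothing.
- **Checks that failed or disagreed:** one mid-task reading of the green frame was unusable because the gripper or its shadow covered it. The final, unobstructed check showed it well centred.

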